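Find the hidden release notch of a slide case and press it

TASK

Open the catch of the microscope slide case: set a fingertip on the left end (as seen from the robot) of the flat black edge along its near side, sweep it to the right along the edge until it finds the hidden notch, then press the release key inside the notch fully down, so that the lid pops ajar, and take the hand away. Do not grasp, lift or pry anything: do not touch the lid, and leave the beaker, bottle, slide mailer and computer mouse where they are.

Things in the scene. Friction and masses are not known exactly. Their poses are not given: they have to be found in the camera images.
- case: fixed slide case, 220 (x) x 380 (y) x 70 mm high, grey with a white lid; origin at the centre of its underside; x points away from the robot across it, y to its left, z up. A flat black edge 55 mm deep (x -110 to -55 mm), 380 mm long, its top 70 mm above the work surface, runs along its near side. The middle part of this edge lies 0.2 mm lower than its ends
- edge_left: left end piece of the black edge, 50 mm long along the edge and 55 mm deep, fixed to the case; origin at the centre of its top face, axes as the case. The sweep starts here
- edge_lead: the next 50 mm of the edge, to the right of the left end piece and level with it; origin at the centre of its top face. The sweep crosses it; the notch is always farther to the right
- edge_right (a point): point on the top of the edge near its right end, midway across its depth, 330 mm to the right of the centre of the left end piece. Somewhere between is the one notch, its centre 105 to 205 mm from the centre of the left end piece: 56 mm long along the edge, cut from the edge's front to 10 mm short of its back, open at the top and to the near side
- key (a joint): release key, a black plate that fills the bottom of the notch (56 x 42 mm of it is seen), its top 8 mm below the top of the edge. 0 = up, 0.008 m = fully down. It slides straight down against about 7 N in all, and stays where it is left
- lid: white lid panel, 158 x 374 x 11 mm, 3 mm behind the black edge with its top level with it; hinged at its far side, origin on the hinge. Not to be touched. Geared to the key: as the key goes down it tilts up by 0.12 rad (front edge 19 mm higher) and stays so
- beaker: empty glass beaker, 66 mm across, 85 mm high, loose, to the right of the case; origin at the centre of its underside
- bottle: amber reagent bottle, 54 mm across, 110 mm high, loose, to the left of the case; origin at the centre of its underside
- mailer: small white slide mailer, 30 x 82 x 21 mm, loose, on the near side of the case; origin at the centre of its underside
- mouse: black computer mouse, 100 x 58 x 38 mm, loose, to the right of the case; origin at the centre of its underside

How it is judged:
On the way, in this order (a step that is already met when the one before it is completed fails the run):
1. a fingertip touches the left end piece of the edge, the key still up (contact force between the fingers and edge_left above 0.3 N and value of joint key below 0.002 m and not (contact force between the fingers and edge_lead above 0.3 N)), for 0.05 s.
2. sweeping on, it touches the next piece of the edge, the key still up (contact force between the fingers and edge_lead above 0.3 N and value of joint key below 0.002 m), for 0.05 s.
3. a fingertip presses the key in the notch down (value of joint key above 0.0065 m and contact force between the fingers and case above 0.5 N), for 0.05 s.
At the end, for the whole second after the job is handed in: the release key is down (at least 6.5 of its 8 mm), the lid stands ajar (more than 0.09 rad) at rest, and the beaker, bottle, mailer and mouse are within 25 mm of where they began (value of joint key above 0.0065 m and angle between lid's own z axis and vertical above 0.09 rad and angular speed of lid below 0.05 rad/s and distance of each of beaker, bottle, mailer, mouse from where it was at the start of the episode below 0.025 m); the robot touches nothing.
It fails at once if the robot touches the lid (over 1 N) (contact force between any of the fingers, the arm and lid above 1 N).
It fails at once if a bystander is pushed, lifted or carried more than 25 mm (distance of any of beaker, bottle, mailer, mouse from where it was at the start of the episode above 0.025 m).
It fails at once if a bystander is tipped over (angle between any of beaker, bottle, mailer, mouse's own z axis and vertical above 0.5 rad).
It also fails if it takes over 58 s, if anything falls off the work surface, if the arm or the gripper's body presses on something with over 40 N, if the wrist force passes 120 N, or if a joint passes its speed limit or range.

ROBOT

A 6-joint arm with a two-finger parallel gripper is mounted at the origin on the work surface. World frame = base frame: x ahead of the robot, y to its left, z up, the work surface at z = 0. Lengths are in m, angles in rad, forces in N, time in s.
With the tool pointing down it reaches from about 0.3 to 0.75 m from the base axis. Payload 8.5 kg.
Tool frame: the origin (TCP) lies at the very end of the fingers, on their centre line; the grasp point (between the pads) lies 19 mm behind it; z points along the fingers, y is the direction in which the jaws open and shut (so a half turn about z gives the same grasp; the last joint's range is limited). The gripper opens to 88 mm and grips with 3 to 60 N. Pads are 18 mm wide; open, the fingers measure 123 mm over their backs; the gripper's body (75 mm by 187 mm) begins 45 mm behind the grasp point.
Start: joints at [1.134, 0.381, 1.297, -0, 1.464, -0.215], TCP at [0.121, 0.537, 0.239] pointing down, gripper open.
Joint ranges: [-3.11, 3.11], [-0.89, 2.33], [0.22, 2.48], [-1.42, 4.56], [0.17, 2.85], [-2.88, 2.88]. Speed limits (rad/s): [2.39, 2.39, 3.14, 3.14, 3.14, 3.14].

INTERFACE

Orientations are given as a rotation vector (axis times angle).
In Python, from station import ctrl, vision gives the robot as it stands. The module is installed in compiled form; this text tells all that it offers.
- The arm moves only by the tool send_rows, never from a script. Its argument "motion" is a list that holds one entry, the list of rows, each a list of 6 numbers: the shift along the tool's x, y, z in cm, then the turn, a rotation vector about the tool's x, y, z in units of 6 degrees (1.0 is 6 degrees). A call has exactly 8 rows; each row is the pose to reach, as a shift and turn from the pose measured when the call began, along the tool's axes at that moment; what a row does not reach only later rows make up. A row lasts 1/10 s, in which the tool goes at most 50 mm and 8.59 degrees, less where a joint would pass 70% of its speed; a pose out of reach is approached as far as the arm can. A call with a gripper value outside its range is refused whole. "gripper" is the closure, from -1 (fully open) to 1 (shut), so that 0 is half open, set as the call begins (left out, the last holds). The fingers move at their own pace and stop on an object; "squeeze" is the grip in N (left out, the last holds). Time passes only in rows, so rows that repeat a pose let the fingers close, or fill a call up. It gives the time, the measured TCP pose, the force and the opening at its end, in the units of the state.
- ctrl.observe(): the state, without advancing time (a new reading comes with each control period).
- vision.read_camera(name): name is "side" or "top" or "wrist"; returns the picture (400x640x3 uint8, red, green, blue); there is no depth.
- vision.camera_params(name): a dict with "fx", "fy", "cx", "cy" (pixels), "dist_coeffs" ([k1, k2, p1, p2, k3] as OpenCV has them; the pictures are not rectified), "pose" (4x4, takes a point from camera to world coordinates); the wrist camera has in their place "T_tool_cam" (4x4, takes a point from camera to tool coordinates, whose origin is the TCP and whose axes are the flange's). Camera axes: x right, y down, z forward; pixel columns grow to the right and rows downward; lengths in m; the calibration is good to about 2 mm. A picture is of the moment at which its call begins: read the wrist's pose just before it. camera_params takes no time and is no camera call.
- ctrl.close_job(): hands the job in, once; it reports no verdict.
The state is a dict: "clock": time; "joint_positions": joint angles; "qd": joint speeds; "tau": joint torques, N m; "eef_pos": TCP position; "tool_rot": TCP orientation; "ft_force": force on the tool from outside, world axes, zero at the start; "moment": the same for the moment, N m; "finger_gap": opening from 0.0 (shut) to 1.0 (fully open).
Only numpy, scipy, OpenCV 4.12 (cv2) and the standard library are available. Lean on these libraries where they do the work, as an engineer would, in place of code of your own. Each camera call takes 0.05 s, during which the arm holds its last target.

## Working session

There is one attempt and no reset: what is moved stays moved. The work goes in short steps, Python scripts to look and compute and a tool call to move; the robot and the scene stay as the last step left them, time stands still between calls to the robot, and variables do not carry over. Pictures are saved under pics/ and viewed, and the job is handed in when it is done.

Besides the shell and the picture viewer there is one more tool, called after "Call:" as name(argument=value, ...), one argument or row to a line, values as JSON. send_rows: Moves the arm, as the interface text tells. Its arguments: {"type":"object","properties":{"motion":{"type":"array"},"gripper":{"type":"number"},"squeeze":{"type":"number"}},"required":["motion"]}

```bash
mkdir -p pics; python3 - <<'E'
from station import ctrl, vision
import cv2,numpy as np
s=ctrl.observe()
print(s)
for n in ("top","side","wrist"):
    im=vision.read_camera(n); cv2.imwrite(f"pics/{n}0.png",im[:,:,::-1])
    print(n,vision.camera_params(n))
E
```

```text
{'clock': 0.0, 'joint_positions': array([ 1.13373337e+00,  3.81165719e-01,  1.29824492e+00,  1.58285333e-05,
        1.46360612e+00, -2.15317260e-01]), 'qd': array([ 3.38095408e-04, -9.37402843e-05,  2.38626124e-03,  1.07746935e-03,
        1.69057563e-03,  6.48763635e-04]), 'tau': array([ 2.65468167e-03, -4.37929916e+01, -2.24554843e+01,  7.14723207e-02,
        3.52043286e-02, -5.81808922e-05]), 'eef_pos': array([0.12084909, 0.53627121, 0.23815938]), 'tool_rot': array([-3.47554578e-01, -3.12183361e+00,  2.11078952e-03]), 'ft_force': array([-0.55892668,  0.92361442,  0.40157415]), 'moment': array([-0.03001628,  0.03780124, -0.0111194 ]), 'finger_gap': 1.0033544065641422}
top {'fx': 512.1069458672818, 'fy': 512.1069458672818, 'cx': 321.338131735128, 'cy': 204.92285155282624, 'dist_coeffs': array([0.00988476, 0.        , 0.        , 0.        , 0.        ]), 'pose': array([[-0.00949093, -0.9907452 ,  0.13540264,  0.40608374],
       [-0.99992233,  0.00830937, -0.00928875,  0.0278943 ],
       [ 0.00807768, -0.13548028, -0.99074711,  1.11268445],
       [ 0.        ,  0.        ,  0.  
[... 318 characters left out ...]
0.72323386,  0.54470095],
       [ 0.00426547, -0.79975426, -0.60031236,  0.51683658],
       [ 0.        ,  0.        ,  0.        ,  1.        ]])}
wrist {'fx': 305.51470404647324, 'fy': 305.51470404647324, 'cx': 321.58144377524917, 'cy': 202.24698452920583, 'dist_coeffs': array([0.00202921, 0.        , 0.        , 0.        , 0.        ]), 'T_tool_cam': array([[-3.50973057e-04, -9.53904846e-01, -3.00109017e-01,
         7.87518100e-02],
       [ 9.99999836e-01, -1.99254775e-04, -5.36148184e-04,
         5.55934986e-04],
       [ 4.51636196e-04, -3.00109156e-01,  9.53904760e-01,
        -1.45804959e-01],
       [ 0.00000000e+00,  0.00000000e+00,  0.00000000e+00,
         1.00000000e+00]])}
```

View pics/top0.png

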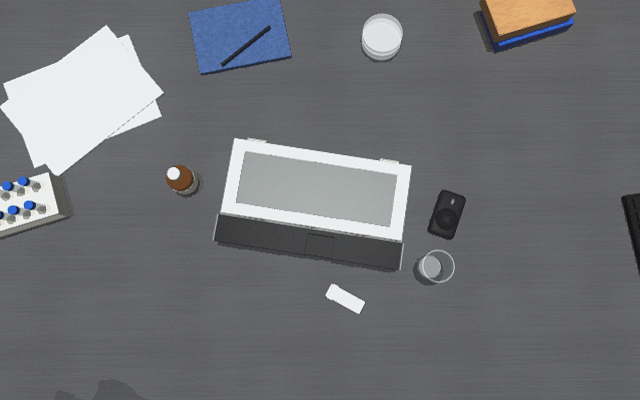

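View pics/side0.png

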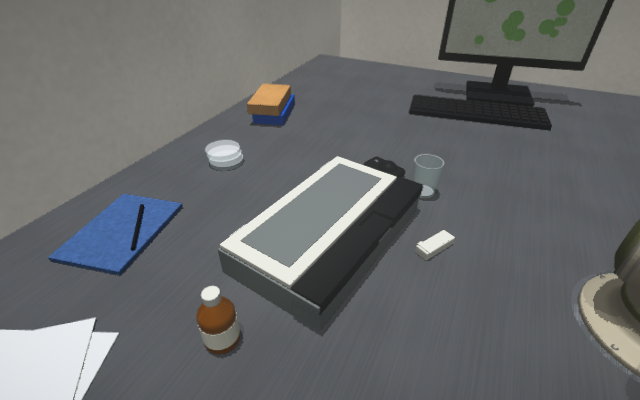

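View pics/wrist0.png

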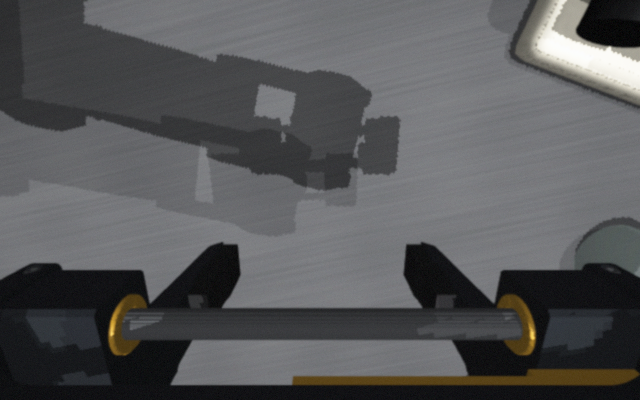

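The top picture shows the case, slightly turned, with its black edge running from about (216,228) to (402,255) and the notch faintly visible near (320,245). Bottle (181,180), beaker (436,266), mailer (346,298), mouse (447,214). I'll zoom in for the corners.

```bash
python3 - <<'E'
import cv2,numpy as np
im=cv2.imread("pics/top0.png")
c=im[205:275,205:415]; c=cv2.resize(c,None,fx=3.8,fy=3.8,interpolation=cv2.INTER_CUBIC)
c=np.clip(c.astype(float)*2.2,0,255).astype(np.uint8)
cv2.imwrite("pics/topz.png",c)
im=cv2.imread("pics/side0.png")
c=im[150:320,210:430]; c=cv2.resize(c,None,fx=3.4,fy=3.4,interpolation=cv2.INTER_CUBIC)
c=np.clip(c.astype(float)*2.2,0,255).astype(np.uint8)
cv2.imwrite("pics/sidez.png",c)
E
```

```text
(no output)
```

View pics/topz.png

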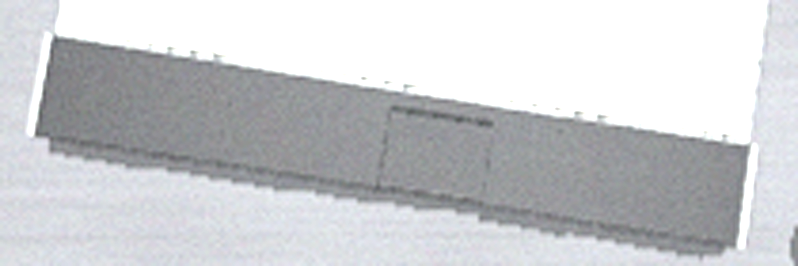

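View pics/sidez.png

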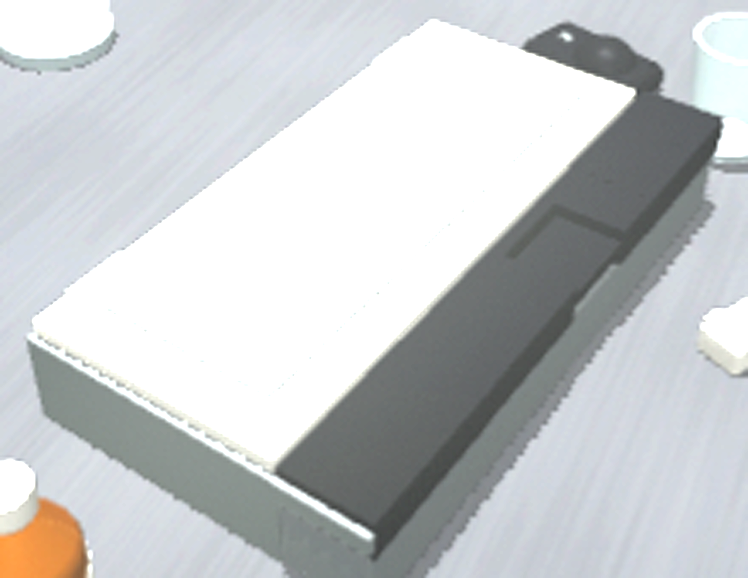

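```bash
cat > h.py <<'E'
import cv2,numpy as np
from station import vision
def proj(P,p):
    P=np.atleast_2d(P).astype(float);T=np.linalg.inv(p['pose'])
    K=np.array([[p['fx'],0,p['cx']],[0,p['fy'],p['cy']],[0,0,1]])
    return cv2.projectPoints(P,cv2.Rodrigues(T[:3,:3])[0],T[:3,3],K,np.array(p['dist_coeffs']))[0][:,0]
def ray(px,z,p):
    K=np.array([[p['fx'],0,p['cx']],[0,p['fy'],p['cy']],[0,0,1]])
    u=cv2.undistortPoints(np.array(px,float).reshape(-1,1,2),K,np.array(p['dist_coeffs']))[:,0]
    d=np.c_[u,np.ones(len(u))]@p['pose'][:3,:3].T; o=p['pose'][:3,3]
    return o+d*((z-o[2])/d[:,2])[:,None]
E
python3 - <<'E'
from h import *
p=vision.camera_params("top"); q=vision.camera_params("side")
def zp(a): return [((x+.5)/3.8-.5+205,(y+.5)/3.8-.5+205) for x,y in a]
C=ray(zp([(30,134),(50,34),(756,146),(742,247)]),.07,p)
N=ray(zp([(390,108),(380,188),(492,124),(486,201)]),.07,p)
print(C.round(4),N.round(4))
D=lambda a,b:np.linalg.norm(a-b)
print("len",D(C[0],C[3]),D(C[1],C[2]),"depth",D(C[0],C[1]),D(C[2],C[3]))
print("notch len",D(N[0],N[2]),D(N[1],N[3]))
yv=(C[0]-C[3])+(C[1]-C[2]); yv/=np.linalg.norm(yv); xv=np.array([yv[1],-yv[0],0]); 
print("yaw",np.degrees(np.arctan2(xv[1],xv[0])))
O=C.mean(0)
print("case edge centre",O)
print("notch local",[( (n-O)@xv, (n-O)@yv) for n in N])
# side check
def sp(a): return [((x+.5)/3.4-.5+210,(y+.5)/3.4-.5+150) for x,y in a]
S=ray(sp([(372,540),(278,465),(635,92),(719,122)]),.07,q); print("side corners",S.round(4))
NS=ray(sp([(556,207),(625,234)]),.07,q); print(NS.round(4), [((n-O)@xv,(n-O)@yv) for n in NS])
E
```

```text
[[ 0.4787  0.2399  0.07  ]
 [ 0.5325  0.2302  0.07  ]
 [ 0.4688 -0.1486  0.07  ]
 [ 0.4152 -0.1395  0.07  ]] [[ 0.4909  0.0474  0.07  ]
 [ 0.4482  0.0529  0.07  ]
 [ 0.4819 -0.0073  0.07  ]
 [ 0.4408 -0.0035  0.07  ]]
len 0.38460292910143984 0.3840893811203704 depth 0.054621401738043175 0.0543823402253036
notch len 0.05538622491540801 0.056971524665271646
yaw -9.52464228199871
case edge centre [0.47380966 0.04548807 0.07      ]
notch local [(np.float64(0.016573698447199227), np.float64(0.004689267359882519)), (np.float64(-0.026474094458217984), np.float64(0.0031241810668933626)), (np.float64(0.01666161498224109), np.float64(-0.050696887778951864)), (np.float64(-0.024449784285122674), np.float64(-0.053811368381660826))]
side corners [[ 0.4766  0.2435  0.07  ]
 [ 0.5325  0.2255  0.07  ]
 [ 0.475  -0.1428  0.07  ]
 [ 0.418  -0.1323  0.07  ]]
[[ 0.4814 -0.0069  0.07  ]
 [ 0.4388 -0.0006  0.07  ]] [(np.float64(0.016105902232298266), np.float64(-0.050372457098250674)), (np.float64(-0.026853301361849248), np.float64(-0.05124328969335507))]
```

Edge: yaw is about -9.5°, the lengths check (385 × 54.5 mm against 380 × 55), and the notch measures about 56 mm long. Its centre is about 189 mm right of the left piece's centre, inside the 105–205 range. The side camera agrees to about 5 mm. Next I work out the approach.

```bash
cat >> h.py <<'E'
from station import ctrl
from scipy.spatial.transform import Rotation as R
O=np.array([.4742,.0455,.07]); yaw=np.radians(-9.5)
xv=np.array([np.cos(yaw),np.sin(yaw),0]); yv=np.array([-xv[1],xv[0],0])
def tgt(lx,ly,z): 
    a=O+lx*xv+ly*yv; a[2]=z; return a
Rd=np.c_[-xv,yv,[0,0,-1]]
def go(lx,ly,z):
    s=ctrl.observe(); Rm=R.from_rotvec(s['tool_rot']).as_matrix()
    d=Rm.T@(tgt(lx,ly,z)-s['eef_pos'])*100
    w=np.degrees(R.from_matrix(Rm.T@Rd).as_rotvec())/6
    e=s['eef_pos']-O
    print("shift cm",d.round(2),"turn",w.round(3),"| local mm",round(e@xv*1e3,1),round(e@yv*1e3,1),"z",round(s['eef_pos'][2]*1e3,1),"F",s['ft_force'].round(1),"t",round(s['clock'],2),"gap",round(s['finger_gap'],2))
E
python3 - <<'E'
from h import *
go(-.007,.165,.14)
p=vision.camera_params("top")
for n,px,z in (("bottle",(174,173),.11),("beaker",(437,266),.05),("mailer",(346,298),.02),("mouse",(447,214),.03)):
    w=ray([px],z,p)[0]; print(n,w.round(3),"local",((w-O)@xv).round(3),((w-O)@yv).round(3))
E
```

```text
shift cm [-43.64 -23.67   9.85] turn [-0.009 -0.002 -0.535] | local mm -429.5 425.8 z 238.3 F [ 0.   0.4 -0.3] t 0.15 gap 1.0
bottle [0.61  0.311 0.11 ] local 0.09 0.284
beaker [ 0.422 -0.22   0.05 ] local -0.008 -0.27
mailer [ 0.358 -0.032  0.02 ] local -0.102 -0.096
mouse [ 0.532 -0.25   0.03 ] local 0.106 -0.282
```

Call:
send_rows(
  motion=[
    [[-3, -1.6, 0, 0, 0, -0.1], [-7, -3.8, 0, 0, 0, -0.2], [-11, -6, 0, 0, 0, -0.3], [-15, -8.1, 0, 0, 0, -0.4], [-19, -10.3, 0, 0, 0, -0.535], [-23, -12.5, 0, 0, 0, -0.535], [-27, -14.6, 0, 0, 0, -0.535], [-30, -16.3, 0, 0, 0, -0.535]],
  ],
  gripper=1,
  squeeze=20,
)

```text
clock: 0.95
eef_pos: [0.3793, 0.3095, 0.2383]
tool_rot: [-0.262, -3.13, 0.002]
ft_force: [0.1, 0.7, -0.2]
finger_gap: 0.298
```

```bash
python3 -c "
from h import *
go(-.007,.165,.14)"
```

```text
shift cm [-13.03  -7.94   9.83] turn [-0.012 -0.003 -0.012] | local mm -137.2 244.7 z 238.3 F [ 0.1  0.7 -0.2] t 0.95 gap 0.3
```

Call:
send_rows(
  motion=[
    [[-3, -1.8, 0, 0, 0, 0], [-6, -3.7, 1, 0, 0, 0], [-9, -5.5, 3, 0, 0, 0], [-11.5, -7, 5, 0, 0, 0], [-13, -7.9, 7, 0, 0, 0], [-13, -7.9, 9, 0, 0, 0], [-13, -7.9, 9.8, 0, 0, 0], [-13, -7.9, 9.8, 0, 0, 0]],
  ],
)

```text
clock: 1.75
eef_pos: [0.4937, 0.2099, 0.1395]
tool_rot: [-0.262, -3.128, 0.003]
ft_force: [-0.4, 0.2, 0.6]
finger_gap: 0.002
```

```bash
python3 -c "
from h import *
go(-.007,.165,.075)
for n in ('top','side','wrist'):
    im=vision.read_camera(n); cv2.imwrite(f'pics/{n}1.png',im[:,:,::-1])
"
```

```text
shift cm [-0.1  -0.03  6.45] turn [-0.02  -0.024 -0.01 ] | local mm -7.9 165.4 z 139.5 F [-0.4  0.2  0.6] t 1.75 gap 0.0
```

View pics/wrist1.png

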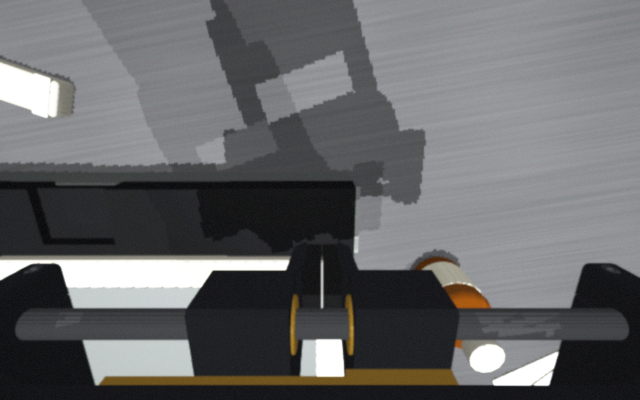

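View pics/side1.png

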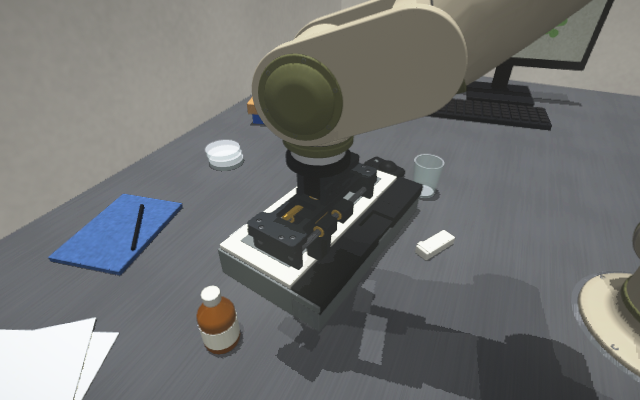

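The closed fingers are above the edge's left end. The wrist view shows the edge's near line at row ~182, its back at ~257, its left end at column ~355 and a notch corner near (40,240). The bottle is clear of the gripper. I check the wrist projection against the model.

```bash
cat >> h.py <<'E'
def wcam(s):
    p=dict(vision.camera_params("wrist")); T=np.eye(4);T[:3,:3]=R.from_rotvec(s['tool_rot']).as_matrix();T[:3,3]=s['eef_pos']
    p['pose']=T@p['T_tool_cam']; return p
E
python3 -c "
from h import *
s=ctrl.observe();p=wcam(s)
W=ray([(355,183),(354,236),(40,240),(28,188),(0,255),(280,258),(113,241),(0,183)],.07,p)
for w in W: print((w-O)@xv*1e3,(w-O)@yv*1e3)
"
```

```text
-32.238107019796296 190.7797262044917
9.83468793760986 191.35670827073508
13.057645969841507 -51.86963654486843
-28.585428054367952 -49.06491021998735
25.913541398106137 -86.85670026633774
28.715878583807847 133.42999101815028
13.950768726282892 4.4393711825292685
-32.36465852094558 -68.35022840459044
```

The wrist view agrees: notch from about +4 to −51 mm locally, left end at 191 mm. I descend to just above the edge.

Call:
send_rows(
  motion=[
    [[0, 0, 1, 0, 0, 0], [0, 0, 2, 0, 0, 0], [0, 0, 3, 0, 0, 0], [0, 0, 4, 0, 0, 0], [0, 0, 5, 0, 0, 0], [0, 0, 5.8, 0, 0, 0], [0, 0, 6.2, 0, 0, 0], [0, 0, 6.4, 0, 0, 0]],
  ],
)

```text
clock: 2.7
eef_pos: [0.4945, 0.2103, 0.0769]
tool_rot: [0.261, 3.13, -0.001]
ft_force: [-0.1, 0.4, -0.1]
finger_gap: 0.006
```

Call:
send_rows(
  motion=[
    [[0, 0, 0.1, 0, 0, 0], [0, 0, 0.2, 0, 0, 0], [0, 0, 0.3, 0, 0, 0], [0, 0, 0.4, 0, 0, 0], [0, 0, 0.5, 0, 0, 0], [0, 0, 0.55, 0, 0, 0], [0, 0, 0.6, 0, 0, 0], [0, 0, 0.6, 0, 0, 0]],
  ],
)

```text
clock: 3.5
eef_pos: [0.4945, 0.2102, 0.0708]
tool_rot: [0.261, 3.13, -0.001]
ft_force: [-0.3, -0.5, 0.3]
finger_gap: 0.007
```

```bash
python3 -c "
from h import *
go(-.008,.165,.070)"
```

```text
shift cm [ 0.08 -0.08  0.08] turn [-0.009  0.007 -0.006] | local mm -7.2 165.8 z 70.8 F [-0.3 -0.5  0.3] t 3.5 gap 0.01
```

Call:
send_rows(
  motion=[
    [[0, 0, 0.03, 0, 0, 0], [0, 0, 0.06, 0, 0, 0], [0, 0, 0.09, 0, 0, 0], [0, 0, 0.12, 0, 0, 0], [0, 0, 0.15, 0, 0, 0], [0, 0, 0.15, 0, 0, 0], [0, 0, 0.15, 0, 0, 0], [0, 0, 0.15, 0, 0, 0]],
  ],
)

```text
clock: 4.3
eef_pos: [0.4946, 0.2103, 0.0704]
tool_rot: [0.261, 3.129, -0.001]
ft_force: [-2.6, -1.8, 10.6]
finger_gap: 0.007
```

Contact: about 10 N at z = 70.4 mm, on the left end piece only. I start the sweep to the right with a light downward bias.

Call:
send_rows(
  motion=[
    [[0, -0.4, 0.07, 0, 0, 0], [0, -0.9, 0.07, 0, 0, 0], [0, -1.5, 0.07, 0, 0, 0], [0, -2.1, 0.07, 0, 0, 0], [0, -2.7, 0.07, 0, 0, 0], [0, -3.3, 0.07, 0, 0, 0], [0, -3.8, 0.07, 0, 0, 0], [0, -4.2, 0.07, 0, 0, 0]],
  ],
)

```text
clock: 5.1
eef_pos: [0.4883, 0.1689, 0.0704]
tool_rot: [0.261, 3.127, 0.001]
ft_force: [0.3, 3.3, 6.9]
finger_gap: 0.007
```

```bash
python3 -c "
from h import *
go(-.008,.115,.070)"
```

```text
shift cm [ 0.16 -0.91  0.04] turn [ 0.008  0.037 -0.008] | local mm -6.4 124.1 z 70.4 F [0.3 3.3 6.9] t 5.1 gap 0.01
```

Call:
send_rows(
  motion=[
    [[0.02, -0.5, 0.07, 0, 0, 0], [0.05, -1.1, 0.07, 0, 0, 0], [0.1, -1.7, 0.07, 0, 0, 0], [0.1, -2.3, 0.07, 0, 0, 0], [0.1, -2.9, 0.07, 0, 0, 0], [0.1, -3.5, 0.07, 0, 0, 0], [0.1, -4.0, 0.07, 0, 0, 0], [0.1, -4.4, 0.07, 0, 0, 0]],
  ],
)

```text
clock: 5.9
eef_pos: [0.4806, 0.1257, 0.0702]
tool_rot: [0.262, 3.125, 0.002]
ft_force: [0.7, 3.4, 7.1]
finger_gap: 0.004
```

```bash
python3 -c "
from h import *
go(-.008,.045,.070)"
```

```text
shift cm [ 0.11 -3.52  0.02] turn [ 0.019  0.055 -0.011] | local mm -6.9 80.2 z 70.2 F [0.7 3.4 7.1] t 5.9 gap 0.0
```

Call:
send_rows(
  motion=[
    [[0.02, -0.5, 0.06, 0, 0, 0], [0.05, -1.1, 0.06, 0, 0, 0], [0.1, -1.7, 0.06, 0, 0, 0], [0.1, -2.3, 0.06, 0, 0, 0], [0.1, -2.9, 0.06, 0, 0, 0], [0.1, -3.5, 0.06, 0, 0, 0], [0.1, -4.0, 0.06, 0, 0, 0], [0.1, -4.4, 0.06, 0, 0, 0]],
  ],
)

```text
clock: 6.7
eef_pos: [0.473, 0.0826, 0.0702]
tool_rot: [0.262, 3.122, 0.004]
ft_force: [1.2, 4.9, 7.8]
finger_gap: 0.003
```

```bash
python3 -c "
from h import *
go(-.008,-.024,.070)"
```

```text
shift cm [ 0.06 -6.04  0.  ] turn [ 0.031  0.075 -0.016] | local mm -7.3 36.4 z 70.2 F [1.2 4.9 7.8] t 6.7 gap 0.0
```

Call:
send_rows(
  motion=[
    [[0, -0.5, 0.05, 0, 0, 0], [0, -1.1, 0.05, 0, 0, 0], [0, -1.7, 0.05, 0, 0, 0], [0, -2.3, 0.05, 0, 0, 0], [0, -2.9, 0.05, 0, 0, 0], [0, -3.5, 0.05, 0, 0, 0], [0, -4.0, 0.05, 0, 0, 0], [0, -4.4, 0.05, 0, 0, 0]],
  ],
)

```text
clock: 7.5
eef_pos: [0.4656, 0.0389, 0.0696]
tool_rot: [0.262, 3.122, 0.004]
ft_force: [0.2, -0.2, -0.5]
finger_gap: 0.004
```

```bash
python3 -c "
from h import *
go(-.008,-.024,.070)"
```

```text
shift cm [ 0.06 -1.6  -0.05] turn [ 0.029  0.075 -0.016] | local mm -7.4 -8.0 z 69.6 F [ 0.2 -0.2 -0.5] t 7.5 gap 0.0
```

The force has vanished and z has dropped 0.6 mm, so the tip is over the notch, as vision predicted. I centre it at −24 mm and go down partway.

Call:
send_rows(
  motion=[
    [[0, -0.4, 0, 0, 0, 0], [0.05, -0.9, 0, 0, 0, 0], [0.05, -1.3, 0, 0, 0, 0], [0.05, -1.55, 0.05, 0, 0, 0], [0.05, -1.55, 0.2, 0, 0, 0], [0.05, -1.55, 0.35, 0, 0, 0], [0.05, -1.55, 0.45, 0, 0, 0], [0.05, -1.55, 0.5, 0, 0, 0]],
  ],
)

```text
clock: 8.3
eef_pos: [0.4625, 0.0238, 0.0644]
tool_rot: [0.262, 3.123, 0.004]
ft_force: [-0.3, 0.3, -0.3]
finger_gap: 0.005
```

```bash
python3 -c "
from h import *
go(-.008,-.024,.054)
im=vision.read_camera('side'); cv2.imwrite('pics/side2.png',cv2.resize(im[130:330,200:460,::-1],None,fx=3,fy=3))
im=vision.read_camera('wrist'); cv2.imwrite('pics/wrist2.png',np.clip(im[:,:,::-1].astype(float)*1.6,0,255).astype(np.uint8))"
```

```text
shift cm [ 0.01 -0.07  1.04] turn [ 0.029  0.073 -0.013] | local mm -8.0 -23.3 z 64.4 F [-0.3  0.3 -0.3] t 8.3 gap 0.0
```

View pics/wrist2.png

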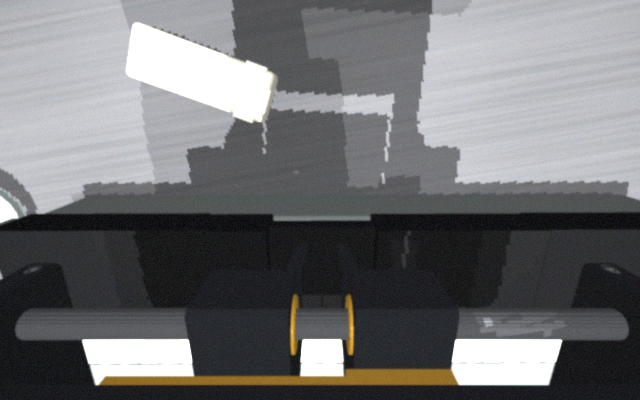

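View pics/side2.png

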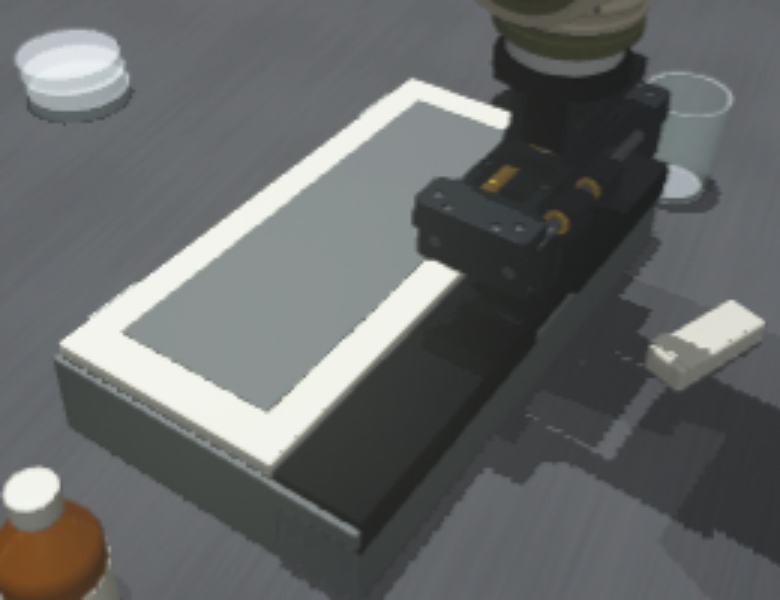

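The tip is centred in the notch (columns 268–374, finger at 322) and touches nothing. I press the key.

Call:
send_rows(
  motion=[
    [[0, 0, 0.15, 0, 0, 0], [0, 0, 0.3, 0, 0, 0], [0, 0, 0.45, 0, 0, 0], [0, 0, 0.6, 0, 0, 0], [0, 0, 0.75, 0, 0, 0], [0, 0, 0.9, 0, 0, 0], [0, 0, 1.05, 0, 0, 0], [0, 0, 1.15, 0, 0, 0]],
  ],
)

```text
clock: 9.2
eef_pos: [0.4627, 0.0238, 0.0541]
tool_rot: [0.261, 3.122, 0.003]
ft_force: [-8.5, 1.5, 31.3]
finger_gap: 0.001
```

```bash
python3 -c "
from h import *
go(-.008,-.024,.054)"
```

```text
shift cm [ 0.03 -0.07  0.01] turn [ 0.027  0.084 -0.011] | local mm -7.7 -23.3 z 54.1 F [-8.5  1.5 31.3] t 9.2 gap 0.0
```

The key has bottomed: z = 54.1 mm, which is 16 mm below the edge, at 31 N. I hold briefly and then lift straight up.

Call:
send_rows(
  motion=[
    [[0, 0, 0.1, 0, 0, 0], [0, 0, 0.1, 0, 0, 0], [0, 0, -0.2, 0, 0, 0], [0, 0, -0.8, 0, 0, 0], [0, 0, -1.5, 0, 0, 0], [0, 0, -2.5, 0, 0, 0], [0, 0, -4, 0, 0, 0], [0, 0, -6, 0, 0, 0]],
  ],
)

```text
clock: 10.0
eef_pos: [0.4619, 0.0238, 0.1148]
tool_rot: [0.261, 3.123, 0.004]
ft_force: [-0.1, -0.7, -0.5]
finger_gap: 0.007
```

Call:
send_rows(
  motion=[
    [[0, 0, -3, 0, 0, 0], [1, 0, -6, 0, 0, 0], [3, 0, -9, 0, 0, 0], [6, 0, -11, 0, 0, 0], [9, 0, -12, 0, 0, 0], [11, 0, -12, 0, 0, 0], [11, 0, -12, 0, 0, 0], [11, 0, -12, 0, 0, 0]],
  ],
)

```text
clock: 10.8
eef_pos: [0.3528, 0.0418, 0.2345]
tool_rot: [0.261, 3.121, 0.003]
ft_force: [-0.3, 0.1, 0.4]
finger_gap: 0.005
```

```bash
python3 -c "
from h import *
go(-.008,-.024,.054)
im=vision.read_camera('side'); cv2.imwrite('pics/side3.png',im[:,:,::-1])
im=vision.read_camera('wrist'); cv2.imwrite('pics/wrist3.png',im[:,:,::-1])
im=vision.read_camera('top'); cv2.imwrite('pics/top3.png',im[:,:,::-1])"
```

```text
shift cm [-10.95  -0.07  18.15] turn [ 0.028  0.086 -0.013] | local mm -119.1 -23.7 z 234.5 F [-0.3  0.1  0.4] t 10.8 gap 0.01
```

View pics/side3.png

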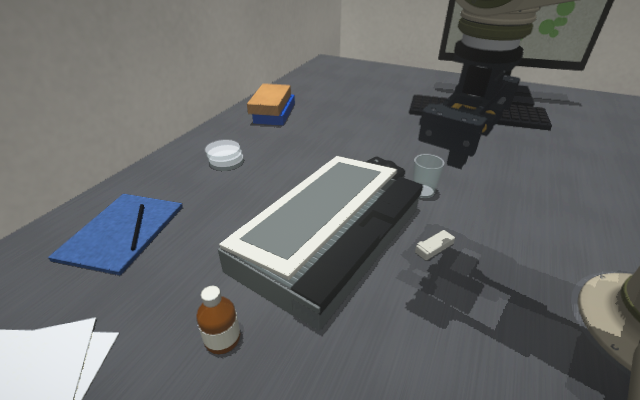

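View pics/top3.png

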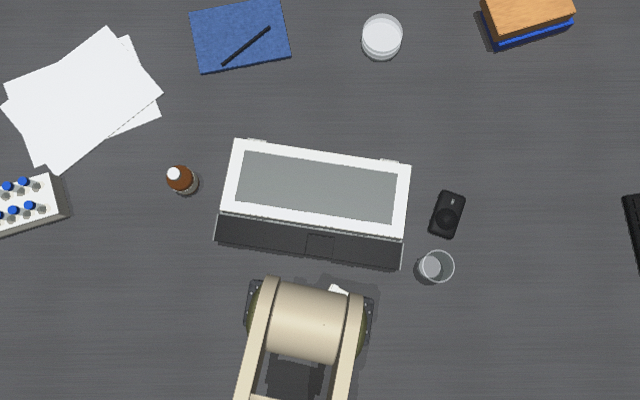

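The side view shows the slide racks beneath the lid's front edge, so the lid has popped up. I measure how far.

```bash
python3 - <<'E'
from h import *
a=cv2.imread("pics/side3.png")[150:320,210:430]; a=cv2.resize(a,None,fx=3.4,fy=3.4,interpolation=cv2.INTER_CUBIC)
cv2.imwrite("pics/side3z.png",np.clip(a.astype(float)*2.0,0,255).astype(np.uint8))
q=vision.camera_params("side")
# lid front left corner local: x=+30.5, y=187; hinge at x=30.5+158
for th in (0,.06,.09,.12):
    r=[]
    for y in (.187,-.187):
        P=tgt(.0305+.158*(1-np.cos(th)),y,.07+.158*np.sin(th)); r.append(((proj(P,q)[0]-[210,150]+.5)*3.4-.5).round(0))
    print(th,r)
E
```

```text
0 [array([273., 462.]), array([638.,  92.])]
0.06 [array([272., 448.]), array([639.,  79.])]
0.09 [array([271., 440.]), array([640.,  73.])]
0.12 [array([269., 433.]), array([640.,  66.])]
```

View pics/side3z.png

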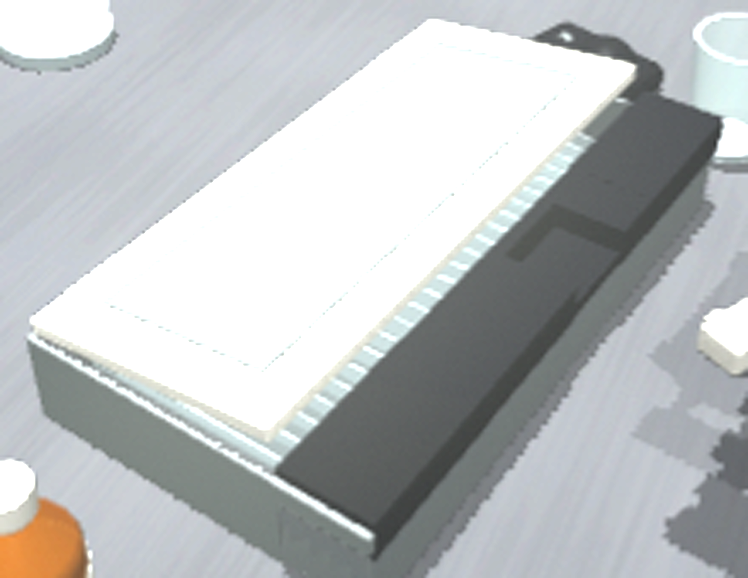

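The lid's front corners are at about (268,433) and (637,66), matching the 0.12 rad prediction. The bystanders are unmoved, so I hand in.

```bash
python3 -c "
from station import ctrl
print(ctrl.close_job())"
```

```text
the job is handed in; nothing more can be done
None
```

The catch is open and the job is handed in, at about 11 s on the clock. No verdict was reported.

I set the closed fingertips on the left end piece (about 10 N), then swept right over the next piece at about 7 N. The tip dropped into the notch about 189 mm from the centre of the left piece. I pressed the key down to its stop (tip at 54.1 mm, about 31 N), then lifted straight up and backed away.

**Last checks:**
- **Lid:** its front corners in the side picture match the 0.12 rad prediction within about 3 pixels in the enlarged picture.
- **Key:** its depth was not measured directly. The tip ended 16 mm below the edge against a hard stop, which matches fully down.
- **Bystanders:** the bottle, beaker and mouse look unmoved in both pictures. The mailer is mostly hidden by the arm in the top view, but is in its place in the side view.
- **Contact:** the force reads about zero with the hand clear.

**Disagreements, none serious:** the top and side cameras differed by up to about 7 mm at the edge's corners. The top view gave the edge as 384 mm long rather than 380 mm.

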